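# Chock the rock core on the sloping plate

## Task

Pick up the metal wedge chock and slide it, thin end first, up the sloping plate against the low side of the long grey core, about the middle of its length. Push on until the core has rolled about a centimetre or two clear of its two stop pins, and leave it resting on the chock alone, straight across the plate. Move the core only with the chock: do not touch it with the robot.

Things in the scene. Friction and masses are not known exactly. Their poses are not given: they have to be found in the camera images.
- chock_center (a point): Loose aluminium wedge chock, 70 mm long (x), 36 wide (y), 34 high, 0.16 kg, lying flat. Point: mid-length, mid-width, 17 mm above its underside. +x is the thin end. From x = -35 to -11 mm it is a full-height, flat-topped block (grip here, across the 36 mm); then a face falls at 35 degrees to a 2 mm edge at +35. Not the plain block or V-grooved block of like size.
- core_center (a point): Rock core: solid grey cylinder, 54 mm diameter, 140 mm long, 0.8 kg, lying across the sloping plate, leaning on two stop pins; rolls freely. Point: middle of its axis; y runs along the axis (x, z turn as it rolls). When the chock on the plate touches it, its axis is 46 mm ahead of the chock's centre, uphill. Not the short upright core.
- plate: Fixed dark steel plate 280 (x) by 200 (y) mm, sloping 4 degrees, low edge at -x (robot side). Level frame: origin on the table under its centre, x uphill, z up. Top surface at z = 22 mm + 0.07 x. Stop pins, 8 mm diameter, 32 high, at x = -4, y = -64 and +64 mm. A core on the pins has its axis at x = 27, z = 51 mm. The chock goes between the pins from the low side.
There are look-alikes about, which are no part of the job. What is shaped like the part that bears chock_center but black is not meant. Of the things shaped like the part that bears core_center, the concrete one is meant.

How it is judged:
By the outcome, as a careful person would: the job done as asked, in the order asked, and still so for the second after the job is handed in, with the robot touching nothing.
It also fails if it takes over 42 s, if anything falls off the work surface, if the arm or the gripper's body presses on something with over 40 N, if the wrist force passes 120 N, or if a joint passes its speed limit or range.

## Robot

A 7-joint arm with a two-finger parallel gripper is mounted at the origin on the work surface. World frame = base frame: x ahead of the robot, y to its left, z up, the work surface at z = 0. Lengths are in m, angles in rad, forces in N, time in s.
With the tool pointing down it reaches from about 0.4 to 0.875 m from the base axis. Payload 19.3 kg.
Tool frame: the origin (TCP) lies at the very end of the fingers, on their centre line; the grasp point (between the pads) lies bot.pinch_z behind it (bot.pinch_z is the distance from the TCP to the grasp point, in m); z points along the fingers, y is the line along which they close (so a half turn about z gives the same grasp; the last joint's range is limited). The gripper opens to 85 mm and grips with 20 to 120 N. Pads are 22 mm wide; open, the fingers measure 114 mm over their backs; the gripper's body (76 mm by 85 mm) begins 54 mm behind the grasp point. The pads swing forward as they close: fully open they stand 13 mm farther back than shut.
Start: joints at [-1.194, 0.521, -0.036, 1.599, 0.021, 1.021, -0.113], TCP at [0.27, 0.564, 0.231] pointing down, gripper open.
Joint ranges: [-2.91, 2.91], [-0.3, 2.13], [-1.5, 1.42], [0.17, 2.43], [-1.26, 4.41], [0.16, 1.93], [-2.52, 2.52]. Speed limits (rad/s): [1.89, 1.89, 2.39, 2.39, 3.01, 3.01, 3.01].

## Interface

Orientations are given as [roll, pitch, yaw] about the fixed x, y, z axes, in that order (R = Rz(yaw) Ry(pitch) Rx(roll)).
In Python, from workcell import bot, grab_frame, ticket gives the robot as it stands.
- The arm moves only by the tool arm_command, never from a script. Its argument "commands" is a list of rows, each a list of 3 entries, a list of its own where there are three numbers: the shift along the world's x, y, z in mm, then the turn about the world's z in rad, then the gripper command: -1 is fully open, 1 is shut, values between are in proportion. In form: [[[tx, ty, tz], roll, fingers], ...]. A call has 1 to 20 rows; each row shifts and turns the commanded pose from where the row before left it; what a row does not reach is not made up. A row lasts 1/10 s, in which the tool goes at most 50 mm and 8.59 degrees, less where a joint would pass 70% of its speed; a pose out of reach is approached as far as the arm can. A call with a gripper value outside its range is refused whole. The fingers move at their own pace and stop on an object; "newtons" is the grip in N (left out, the last holds). Time passes only in rows, so rows that do not move let the fingers close. It gives the time, the measured TCP pose, the force, the opening and the grip force at its end, in the units of the state.
- bot.observe(): the state, without advancing time (a new reading comes with each control period).
- grab_frame(name): name is "side" or "top" or "wrist"; returns a dict with "image" (400x640x3 uint8, red, green, blue), "vertical_fov" (degrees; the focal length in pixels is half the picture's height over the tangent of half this angle, whatever the lens; pixels are square), "cx", "cy" (the principal point, pixels), "R" (3x3) and "t" (3): a world point X has camera coordinates R X + t. Camera axes: x right, y down, z forward; pixel columns grow to the right and rows downward; lengths in m; the calibration is good to about 2 mm. A picture is of the moment at which its call begins. There is no depth.
- ticket.job_done(): hands the job in; it is judged then, once.
The state is a dict: "clock": time; "qpos": joint angles; "qd": joint speeds; "joint_efforts": joint torques, N m; "position": TCP position; "tool_rot": TCP orientation; "force": force on the tool from outside, world axes, zero at the start; "moment": the same for the moment, N m; "grip_width": finger opening in m; "finger_force": force on a finger pad.
Only numpy, scipy, OpenCV 4.12 (cv2) and the standard library are available. Lean on these libraries where they do the work, as an engineer would, in place of code of your own. Each camera call takes 0.05 s, during which the arm holds its last target. There are 200 camera calls.

## Working session

There is one attempt and no reset: what is moved stays moved. The work goes in short steps, Python scripts to look and compute and a tool call to move; the robot and the scene stay as the last step left them, time stands still between calls to the robot, and variables do not carry over. Pictures are saved under pics/ and viewed, at most 10 in all, crops included, and the job is handed in when it is done.

Besides the shell and the picture viewer there is one more tool, called after "Request:" as name([rows], argument=value, ...), one row to a line, values as JSON. arm_command: Moves the arm, as the interface text tells. Its arguments: {"type":"object","properties":{"commands":{"type":"array"},"newtons":{"type":"number"}},"required":["commands"]}

```bash
mkdir -p pics; cat > h.py <<'E'
import numpy as np, cv2
from workcell import bot, grab_frame, ticket
def cam(n):
    f=grab_frame(n); f['f']=200/np.tan(np.radians(f['vertical_fov'])/2); f['R']=np.array(f['R']);f['t']=np.array(f['t']); return f
def ray(f,u,v):
    d=f['R'].T@np.array([(u-f['cx'])/f['f'],(v-f['cy'])/f['f'],1]); return -f['R'].T@f['t'],d
def onz(f,u,v,z):
    o,d=ray(f,u,v); return o+d*(z-o[2])/d[2]
def proj(f,X):
    c=f['R']@np.array(X)+f['t']; return [f['cx']+f['f']*c[0]/c[2],f['cy']+f['f']*c[1]/c[2]]
def tri(a,pa,b,pb):
    o1,d1=ray(a,*pa);o2,d2=ray(b,*pb);d1/=np.linalg.norm(d1);d2/=np.linalg.norm(d2)
    s=np.linalg.lstsq(np.c_[d1,-d2],o2-o1,rcond=None)[0];p=o1+s[0]*d1;q=o2+s[1]*d2
    return (p+q)/2,np.linalg.norm(p-q)
def save(n,im): cv2.imwrite('pics/'+n+'.png',im[:,:,::-1])
E
python3 - <<'E'
from h import *
import pickle
F={n:cam(n) for n in('side','top')}
pickle.dump(F,open('F0.pkl','wb'))
for n in F: save(n+'0',F[n]['image']); print(n,-F[n]['R'].T@F[n]['t'],F[n]['R'][2])
print(bot.observe(),bot.pinch_z)
E
```

```text
side [ 0.16377914 -0.72205548  1.06167039] [ 0.29068639  0.58971733 -0.75348185]
top [0.46472066 0.06520235 0.97840617] [ 0.06857803 -0.02149118 -0.99741425]
{'clock': 0.1, 'qpos': array([-1.19418697,  0.5219668 , -0.03630102,  1.59992492,  0.02124241,
        1.02110955, -0.11281367]), 'qd': array([-0.00011511, -0.00169222,  0.00033828, -0.00160171,  0.00120554,
        0.00176508, -0.00017333]), 'joint_efforts': array([ 2.77419167e-03, -9.28476048e+01,  1.98354095e+00, -3.70545566e+01,
        1.80369947e-02,  5.24997537e-03,  1.13695960e-04]), 'position': array([0.2699847 , 0.56335409, 0.23078522]), 'tool_rot': array([-3.14057648e+00,  1.20380869e-04,  2.69475750e+00]), 'force': array([-0.23974162,  0.0952995 , -0.10369876]), 'moment': array([ 0.02563214, -0.03619362,  0.00134002]), 'finger_force': 0.0, 'grip_width': 0.08518723593305624} 0.0187
```

View pics/side0.png

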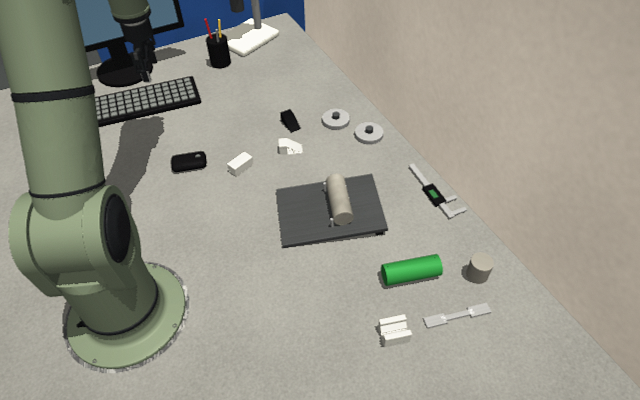

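View pics/top0.png

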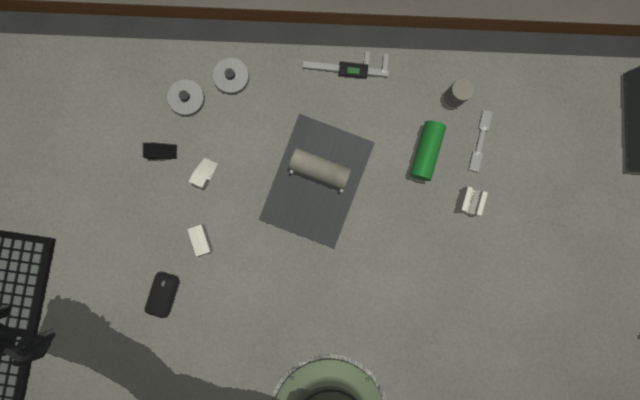

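The side view shows four chock-like things:
- The white part at side (290,146), top (203,172), is faceted and probably the wedge.
- The part at side (239,163), top (199,240), is a plain block.
- The part at side (395,330), top (474,201), is V-grooved.
- The black wedge at side (290,120), top (160,151), is excluded.

The grey core on the plate is at side (340,199), top (320,169). The green cylinder and the short upright one are decoys. I'll confirm with an enlarged crop.

```bash
python3 - <<'E'
from h import *
import pickle
F=pickle.load(open('F0.pkl','rb'))
s,t=F['side']['image'],F['top']['image']
def c(im,u,v,w,h,W,H): return cv2.resize(im[v:v+h,u:u+w],(W,H),interpolation=cv2.INTER_CUBIC)
a=c(s,268,126,50,37,400,296);b=c(t,180,150,50,37,400,296)
d=c(s,265,160,135,100,400,296);e=c(t,250,105,135,150*100//150,400,296)
save('crop1',np.vstack([np.hstack([a,b]),np.hstack([d,e])]))
# white mask
for n in F:
    hsv=cv2.cvtColor(F[n]['image'],cv2.COLOR_RGB2HSV)
    m=((hsv[...,2]>175)).astype(np.uint8)
    cs,_=cv2.findContours(m,cv2.RETR_EXTERNAL,cv2.CHAIN_APPROX_NONE)
    for k in cs:
        if cv2.contourArea(k)>100: print(n,cv2.contourArea(k),np.round(cv2.minAreaRect(k)[0]),np.round(cv2.minAreaRect(k)[1]),cv2.minAreaRect(k)[2])
E
```

```text
side 102.0 [410. 350.] [14. 16.] 77.47119140625
side 337.0 [180. 358.] [27. 49.] 25.70995330810547
side 1567.5 [383. 324.] [55. 66.] 90.0
side 223.0 [419. 290.] [17. 54.] 75.96376037597656
side 8721.0 [461. 342.] [123. 199.] 43.39399719238281
side 559.5 [107. 148.] [21. 54.] 11.309932708740234
side 348.0 [258.  56.] [23. 52.] 71.20011901855469
side 833.5 [170.  63.] [34. 85.] 74.74488067626953
side 735.0 [259.  35.] [19. 62.] 62.87869644165039
side 82259.5 [360. 160.] [288. 481.] 62.15242004394531
top 365.0 [198. 240.] [28. 14.] 72.6459732055664
top 110.5 [468. 199.] [ 7. 24.] 18.43494987487793
top 370.5 [203. 173.] [17. 27.] 26.56505012512207
```

View pics/crop1.png

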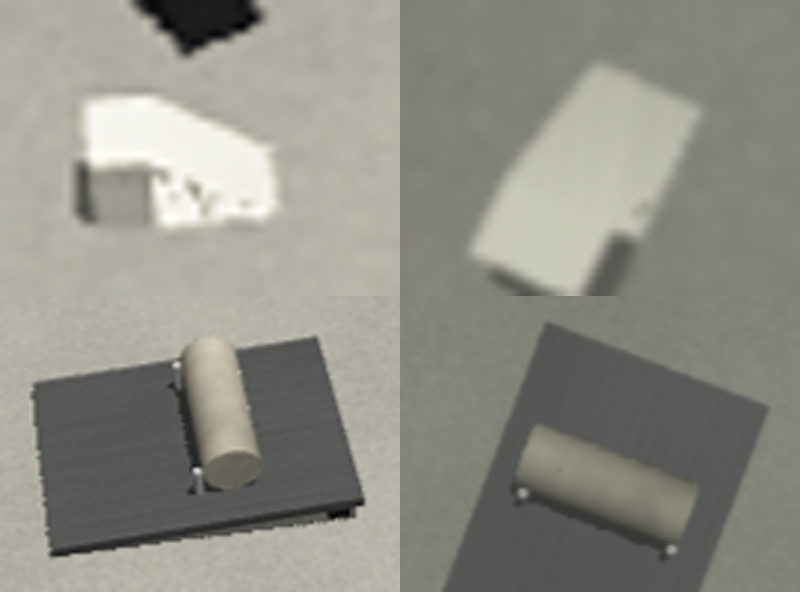

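The crop shows the wedge chock: full-height block end at lower left in the top view (about px 195,185), thin end at upper right (about 211,161). The concrete core rests on its two pins at px (315,167) and (334,174). Next I measure both.

```bash
python3 - <<'E'
from h import *
import pickle
np.set_printoptions(precision=4,suppress=True)
F=pickle.load(open('F0.pkl','rb'))
T,S=F['top'],F['side']
th=[onz(T,205,158.1,.002),onz(T,217.75,163.4,.002)]; bk=[onz(T,188.5,182.1,.034),onz(T,202.5,186.9,.034)]
print('thin',th,'back',bk)
m1=np.mean(th,0);m2=np.mean(bk,0);d=(m1-m2)[:2];print('len',np.linalg.norm(d),'yaw',np.arctan2(d[1],d[0]),'ctr',(m1+m2)/2, 'w',np.linalg.norm(th[0]-th[1]),np.linalg.norm(bk[0]-bk[1]))
yw=np.arctan2(d[1],d[0]);R=np.array([[np.cos(yw),-np.sin(yw)],[np.sin(yw),np.cos(yw)]]);c=((m1+m2)/2)[:2]
for p in [(-35,18,34),(-35,-18,34),(-11,18,34),(-11,-18,34),(35,18,2),(35,-18,2),(-35,-18,0)]:
    print(p,np.array(proj(S,[*(c+R@np.array(p[:2])/1000),p[2]/1000])).round(1), 'crop',((np.array(proj(S,[*(c+R@np.array(p[:2])/1000),p[2]/1000]))-[268,126])*8).round())
# plate corners by contour
def quad(f,roi):
    hsv=cv2.cvtColor(f['image'],cv2.COLOR_RGB2HSV);m=np.zeros((400,640),np.uint8);x,y,w,h=roi
    m[y:y+h,x:x+w]=(f['image'].max(2)[y:y+h,x:x+w]<88)
    m=cv2.morphologyEx(m,cv2.MORPH_OPEN,np.ones((3,3)))
    k=max(cv2.findContours(m,0,1)[0],key=cv2.contourArea);k=cv2.convexHull(k)
    return cv2.boxPoints(cv2.minAreaRect(k)),cv2.approxPolyDP(k,4,True)[:,0]
print(quad(T,(250,105,135,150)));print(quad(S,(265,160,135,90)))
E
```

```text
thin [array([0.6181, 0.3275, 0.002 ]), array([0.6057, 0.2951, 0.002 ])] back [array([0.5533, 0.3557, 0.034 ]), array([0.5427, 0.3215, 0.034 ])]
len 0.06943069205504845 yaw -0.40444623497123394 ctr [0.58  0.325 0.018] w 0.034694072654537146 0.03573898155332815
(-35, 18, 34) [277.7 138.5] crop [ 78. 100.]
(-35, -18, 34) [277.9 146.4] crop [ 79. 164.]
(-11, 18, 34) [285.5 138. ] crop [140.  96.]
(-11, -18, 34) [285.8 146. ] crop [143. 160.]
(35, 18, 2) [300.9 144.7] crop [263. 150.]
(35, -18, 2) [301.4 152.7] crop [267. 213.]
(-35, -18, 0) [278.8 154.5] crop [ 86. 228.]
(array([[259.3026, 219.4392],
       [286.843 , 147.4106],
       [360.283 , 175.4906],
       [332.7426, 247.5193]], dtype=float32), array([[289, 149],
       [339, 187],
       [345, 213],
       [333, 246],
       [261, 219]], dtype=int32))
(array([[282.34, 242.38],
       [386.92, 227.44],
       [387.78, 233.46],
       [283.2 , 248.4 ]], dtype=float32), array([[387, 228],
       [384, 234],
       [283, 247]], dtype=int32))
```

```bash
python3 - <<'E'
from h import *
import pickle
np.set_printoptions(precision=4,suppress=True)
F=pickle.load(open('F0.pkl','rb'))
T,S=F['top'],F['side']
for n,a,b in [('lowL',(260,219.5),(276.8,190.1)),('lowR',(333.5,247.5),(282.6,246.8)),('hiL',(299.6,114.8),(372.3,174.2)),('hiR',(374.2,141.8),(387.2,229.3)),('pinL',(291.2,171.9),(324.7,183.3)),('pinR',(341.5,190.8),(331.5,219.5)),('chockbackL',(188.5,182.1),(278.6,138.5)),('backR',(202.5,186.9),(278.8,146.5)),('thinR',(217.75,163.4),(302.2,152.5))]: print(n,*tri(T,a,S,b))
z=lambda x:.022+.07*x
P=[onz(T,260,219.5,z(-.14)),onz(T,333.5,247.5,z(-.14)),onz(T,374.2,141.8,z(.14)),onz(T,299.6,114.8,z(.14))]
P=np.array(P);c=P.mean(0);u=(P[2]+P[3]-P[0]-P[1])/2;v=(P[0]+P[3]-P[1]-P[2])/2
print(P,c,np.linalg.norm(u[:2]),np.linalg.norm(v[:2]),np.arctan2(u[1],u[0]),np.arctan2(-v[0],v[1]))
L=onz(T,291.2,171.9,.054);Rr=onz(T,341.5,190.8,.054);w=(L-Rr)[:2];print('pins',L,Rr,np.linalg.norm(w),np.arctan2(-w[0],w[1]),(L+Rr)/2)
E
```

```text
lowL [0.4703 0.1823 0.0102] 0.004342401234256149
lowR [ 0.4053 -0.0014  0.003 ] 0.0028269722144433494
hiL [0.732  0.0922 0.029 ] 0.005641872836988404
hiR [ 0.6686 -0.094   0.024 ] 0.0006540383103727768
pinL [0.5859 0.1073 0.0511] 0.0047133890650783
pinR [ 0.5435 -0.014   0.0498] 0.0028375806348163828
chockbackL [0.5553 0.355  0.0336] 0.004241524880973541
backR [0.5431 0.3217 0.0331] 0.000547642087681745
thinR [0.6067 0.2948 0.0017] 0.0020411044721435605
[[ 0.4682  0.1828  0.0122]
 [ 0.4046 -0.0003  0.0122]
 [ 0.6672 -0.0928  0.0318]
 [ 0.7285  0.093   0.0318]] [0.5671 0.0457 0.022 ] 0.2768950501153999 0.19472819867925634 -0.3355324942910117 -0.3264545864324069
pins [0.5833 0.108  0.054 ] [ 0.5418 -0.0131  0.054 ] 0.12801754150240668 -0.3303960427681073 [0.5626 0.0474 0.054 ]
```

Request:
arm_command([
  [[15, -12, -2], 0.004, -1],
  [[29, -23, -10], 0.004, -1],
  [[29, -23, -10], 0.004, -1],
  [[29, -23, -10], 0.004, -1],
  [[29, -23, -10], 0.004, -1],
  [[29, -23, -10], 0.004, -1],
  [[29, -23, -10], 0.004, -1],
  [[29, -23, -10], 0.004, -1],
  [[29, -23, -10], 0.004, -1],
  [[29, -23, -10], 0.006, -1],
  [[13, -10, -5], 0, -1],
  [[0, 0, 0], 0, -1],
  [[0, 0, 0], 0, -1],
], newtons=40)

```text
clock: 1.4
position: [0.5585, 0.3352, 0.1341]
tool_rot: [-3.141, -0.001, 2.737]
force: [0.4, 0.7, 0.5]
grip_width: 0.085
finger_force: 0.0
```

```bash
python3 - <<'E'
from h import *
np.set_printoptions(precision=4,suppress=True)
f=cam('wrist');o=bot.observe();print(o['position'],o['tool_rot'])
save('w1',f['image'])
c=np.array([.580,.325]);y=-.404;R=np.array([[np.cos(y),-np.sin(y)],[np.sin(y),np.cos(y)]])
for p in [(-35,18,34),(-35,-18,34),(-11,18,34),(-11,-18,34),(35,18,2),(35,-18,2)]: print(p,np.round(proj(f,[*(c+R@np.array(p[:2])/1000),p[2]/1000]),1))
m=(f['image'].min(2)>165).astype(np.uint8)
k=max(cv2.findContours(m,0,1)[0],key=cv2.contourArea);print(cv2.contourArea(k),cv2.approxPolyDP(k,4,True)[:,0].tolist())
import pickle;pickle.dump(f,open('w1.pkl','wb'))
E
```

```text
[0.5581 0.3358 0.1344] [ 3.1413 -0.0008  2.7379]
(-35, 18, 34) [343.8 191.8]
(-35, -18, 34) [296.1 191.8]
(-11, 18, 34) [343.1 221.5]
(-11, -18, 34) [296.8 221.5]
(35, 18, 2) [339.8 255.7]
(35, -18, 2) [300.3 255.7]
2741.0 [[297, 192], [302, 255], [340, 255], [344, 199]]
```

View pics/w1.png

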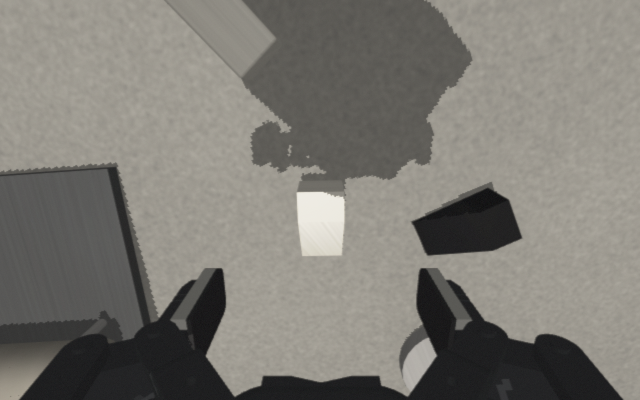

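The chock is at px (297–344, 192–255). That matches the projection of my estimate within 1 px, and the black look-alike is clear to the right. I'll descend with the fingers partly open.

Request:
arm_command([
  [[0, -1.5, -15], 0, -0.3],
  [[0, 0, -25], 0, -0.3],
  [[0, 0, -25], 0, -0.3],
  [[0, 0, -25], 0, -0.3],
  [[0, 0, -20], 0, -0.3],
  [[0, 0, -13], 0, -0.3],
  [[0, 0, -6], 0, -0.3],
  [[0, 0, 0], 0, -0.3],
  [[0, 0, 0], 0, 1],
  [[0, 0, 0], 0, 1],
  [[0, 0, 0], 0, 1],
  [[0, 0, 0], 0, 1],
], newtons=40)

```text
clock: 2.65
position: [0.5596, 0.3336, 0.0064]
tool_rot: [3.14, 0.001, 2.737]
force: [-1.1, 0.4, 7.0]
grip_width: 0.0356
finger_force: 40.8
```

Request:
arm_command([
  [[0, 0, 10], 0, 1],
  [[0, 0, 25], 0, 1],
  [[0, 0, 25], 0, 1],
  [[-4, -12, 20], 0.013, 1],
  [[-8, -23, 0], 0.01, 1],
  [[-8, -23, 0], 0.01, 1],
  [[-8, -23, 0], 0.01, 1],
  [[-8, -23, 0], 0.01, 1],
  [[-8, -23, 0], 0.01, 1],
  [[-8, -23, 0], 0.01, 1],
  [[-8, -23, 0], 0, 1],
  [[-8, -23, 0], 0, 1],
  [[-8, -23, 0], 0, 1],
  [[-8, -23, 0], 0, 1],
  [[-6, -12, 0], 0, 1],
  [[0, 0, 0], 0, 1],
  [[0, 0, 0], 0, 1],
])

```text
clock: 4.35
position: [0.4696, 0.0799, 0.0857]
tool_rot: [3.141, 0.001, 2.81]
force: [0.1, 0.7, -2.5]
grip_width: 0.0356
finger_force: 40.1
```

```bash
python3 - <<'E'
from h import *
np.set_printoptions(precision=4,suppress=True)
f=cam('wrist');o=bot.observe();print(o['position'],o['tool_rot'],o['force'],o['grip_width'])
save('w2',f['image'])
c=np.array([.5668,.0459]);y=-.331;R=np.array([[np.cos(y),-np.sin(y)],[np.sin(y),np.cos(y)]])
P=lambda x,yy,z: np.round(proj(f,[*(c+R@np.array([x,yy])/1000),z/1000]),1)
print('pins',P(-4,64,53.7),P(-4,-64,53.7),'low corners',P(-140,100,12.2),P(-140,-100,12.2),'hi',P(140,100,31.8),P(140,-100,31.8))
print('plate xy of tcp',R.T@(o['position'][:2]-c))
E
```

```text
[0.4696 0.0802 0.0856] [3.1407 0.0005 2.8106] [ 0.151   0.5935 -1.3704] 0.03555440399955987
pins [416.3 379.6] [223.9 379.6] low corners [473.  165.3] [167.1 165.3] hi [435.9 489.1] [204.4 489.3]
plate xy of tcp [-0.1031  0.0008]
```

View pics/w2.png

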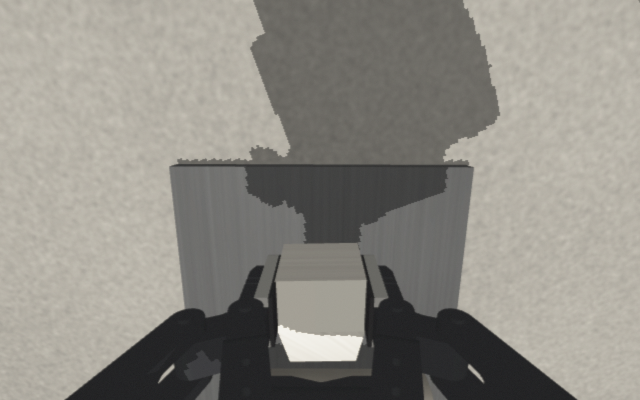

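The plate's low edge is level at row 165, with corners at columns 172 and 473. The chock is centred over it within about 1 mm and its yaw is correct. Now I lower it.

Request:
arm_command([
  [[0, 0, -10], 0, 1],
  [[0, 0, -20], 0, 1],
  [[0, 0, -16], 0, 1],
  [[0, 0, -8], 0, 1],
  [[0, 0, -4], 0, 1],
  [[0, 0, -1], 0, 1],
  [[0, 0, -1], 0, 1],
  [[0, 0, 0], 0, 1],
  [[0, 0, 0], 0, 1],
])

```text
clock: 5.3
position: [0.4693, 0.0792, 0.0257]
tool_rot: [3.141, 0.001, 2.81]
force: [-0.2, 0.3, -0.8]
grip_width: 0.0357
finger_force: 40.1
```

Request:
arm_command([
  [[0, 0, -0.6], 0, 1],
  [[0, 0, -0.6], 0, 1],
  [[0, 0, -0.5], 0, 1],
  [[0, 0, 0], 0, 1],
], newtons=20)

```text
clock: 5.7
position: [0.4693, 0.0795, 0.0239]
tool_rot: [3.141, 0.001, 2.81]
force: [-2.4, 1.0, 6.7]
grip_width: 0.0353
finger_force: 38.5
```

Request:
arm_command([
  [[0, 0, 0], 0, -0.1],
  [[0, 0, 0], 0, -0.1],
  [[0, 0, 0], 0, -0.1],
  [[0, 0, -2], 0, -0.1],
  [[0, 0, 0], 0, -0.1],
  [[0, 0, 0], 0, 1],
  [[0, 0, 0], 0, 1],
  [[0, 0, 0], 0, 1],
  [[0, 0, 0], 0, 1],
  [[0, 0, 0], 0, 1],
], newtons=25)

```text
clock: 6.7
position: [0.469, 0.0791, 0.0216]
tool_rot: [-3.141, -0.0, 2.81]
force: [-1.4, -0.8, -0.8]
grip_width: 0.0359
finger_force: 25.2
```

```bash
python3 - <<'E'
from h import *
o=bot.observe();print(o['position'],o['force'])
s=cam('side');t=cam('top')
def c(im,u,v,w,h,W,H): return cv2.resize(im[v:v+h,u:u+w],(W,H),interpolation=cv2.INTER_CUBIC)
save('c2',np.hstack([c(s['image'],265,150,135,100,400,296),c(t['image'],250,105,120,150,320,400)[:296]]) )
E
```

```text
[0.46900782 0.07909035 0.02155575] [-1.37948449 -0.77647907 -0.80445399]
```

View pics/c2.png

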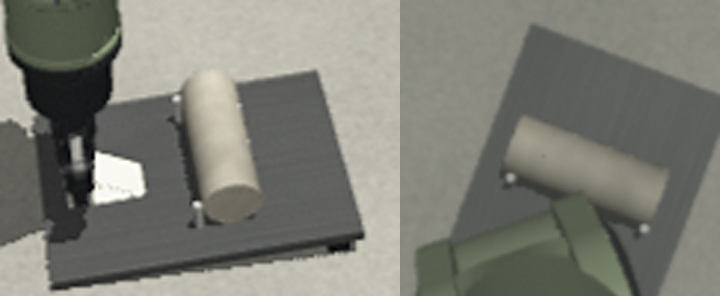

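Request:
arm_command([
  [[2.84, -0.9, 0.21], 0, 1],
  [[5.67, -1.9, 0.42], 0, 1],
  [[5.67, -1.9, 0.42], 0, 1],
  [[5.67, -1.9, 0.42], 0, 1],
  [[5.67, -1.9, 0.42], 0, 1],
  [[5.67, -1.9, 0.42], 0, 1],
  [[5.67, -1.95, 0.42], 0, 1],
  [[5.67, -1.95, 0.42], 0, 1],
  [[5.67, -1.95, 0.42], 0, 1],
  [[2.84, -0.98, 0.21], 0, 1],
  [[1.9, -0.65, 0.14], 0, 1],
  [[0, 0, 0], 0, 1],
  [[0, 0, 0], 0, 1],
])

```text
clock: 8.1
position: [0.5219, 0.0613, 0.0255]
tool_rot: [-3.142, -0.0, 2.81]
force: [-0.4, -0.3, -0.7]
grip_width: 0.0356
finger_force: 25.1
```

```bash
python3 - <<'E'
from h import *
o=bot.observe();p=(o['position'][:2]-[.5668,.0459]);print(o['position'],o['force'],o['tool_rot'],p@[.9457,-.325],p@[.325,.9457])
s=cam('side');t=cam('wrist')
def c(im,u,v,w,h,W,H): return cv2.resize(im[v:v+h,u:u+w],(W,H),interpolation=cv2.INTER_CUBIC)
save('c3',np.hstack([c(s['image'],290,150,90,80,450,400),cv2.resize(t['image'][200:],(350,110)) .repeat(1,0)if 0 else c(t['image'],145,0,350,400,350,400)]) )
E
```

```text
[0.52186581 0.06130023 0.02548044] [-0.444376   -0.26748255 -0.72538373] [-3.14153285e+00 -9.72628086e-05  2.80988813e+00] -0.047499344195129536 -3.961159791270696e-05
```

View pics/c3.png

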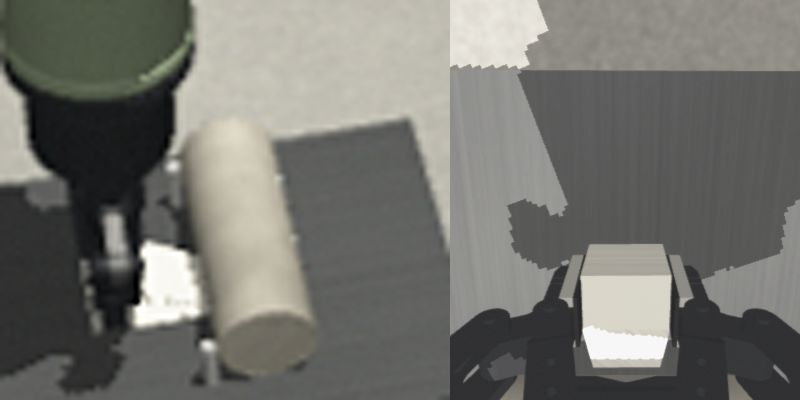

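The chock lies flat with its thin end just short of the core and clear of the pins. I'll push slowly.

Request:
arm_command([
  [[1.9, -0.65, 0.14], 0, 1],
  [[1.9, -0.65, 0.14], 0, 1],
  [[0.95, -0.33, 0.07], 0, 1],
  [[0.95, -0.33, 0.07], 0, 1],
  [[0.95, -0.33, 0.07], 0, 1],
  [[1.4, -0.49, 0.1], 0, 1],
  [[1.4, -0.49, 0.1], 0, 1],
  [[1.4, -0.49, 0.1], 0, 1],
  [[1.4, -0.49, 0.1], 0, 1],
  [[1.4, -0.49, 0.1], 0, 1],
  [[1.4, -0.49, 0.1], 0, 1],
  [[1.4, -0.49, 0.1], 0, 1],
  [[1.4, -0.49, 0.1], 0, 1],
  [[0.95, -0.33, 0.07], 0, 1],
  [[0.5, -0.17, 0.04], 0, 1],
  [[0.5, -0.17, 0.04], 0, 1],
  [[0, 0, 0], 0, 1],
  [[0, 0, 0], 0, 1],
  [[0, 0, 0], 0, 1],
  [[0, 0, 0], 0, 1],
])

```text
clock: 10.2
position: [0.5419, 0.0544, 0.027]
tool_rot: [3.142, 0.0, 2.81]
force: [-2.4, 1.6, 2.2]
grip_width: 0.0358
finger_force: 25.5
```

```bash
python3 - <<'E'
from h import *
o=bot.observe();p=(o['position'][:2]-[.5668,.0459]);print(o['position'],o['force'],p@[.9457,-.325],p@[.325,.9457])
s=cam('side')
def c(im,u,v,w,h,W,H): return cv2.resize(im[v:v+h,u:u+w],(W,H),interpolation=cv2.INTER_CUBIC)
save('c4',c(s['image'],290,150,90,80,675,600))
E
```

```text
[0.54186321 0.05436011 0.0269626 ] [-2.41953342  1.58709052  2.21175741] -0.02633225308135043 -0.0001037327615281525
```

View pics/c4.png

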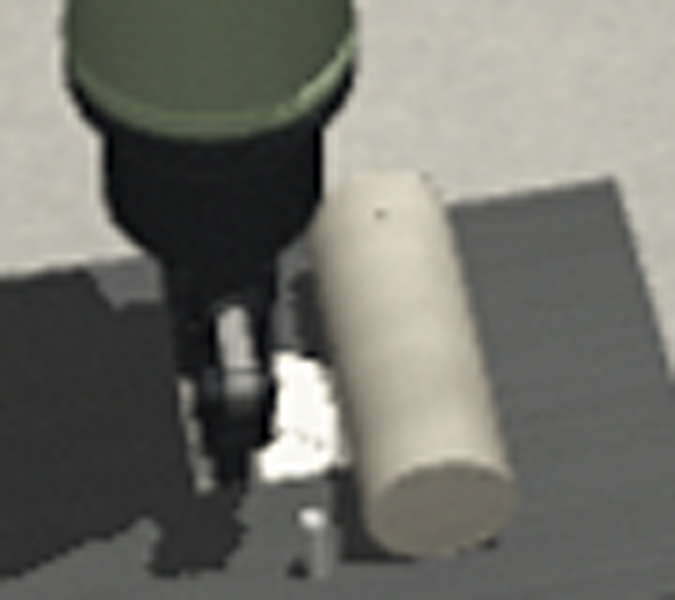

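The core stands clear of its pins and looks straight. I'll release gently and rise, drifting back slightly.

Request:
arm_command([
  [[0, 0, 0], 0, 0.05],
  [[0, 0, 0], 0, -0.2],
  [[0, 0, 0], 0, -0.2],
  [[0, 0, 0], 0, -0.2],
  [[0, 0, 6], 0, -0.2],
  [[0, 0, 15], 0, -0.2],
  [[0, 0, 25], 0, -0.2],
  [[0, 0, 30], 0, -0.2],
  [[-10, 15, 30], 0, -0.2],
  [[-15, 30, 20], 0, -0.2],
  [[-10, 30, 10], 0, -0.2],
  [[-10, 30, 0], 0, -0.2],
  [[-10, 30, 0], 0, -0.2],
  [[-10, 30, 0], 0, -0.2],
  [[-5, 15, 0], 0, -0.2],
  [[0, 0, 0], 0, -0.2],
  [[0, 0, 0], 0, -0.2],
])

```text
clock: 11.95
position: [0.472, 0.234, 0.1638]
tool_rot: [3.141, 0.001, 2.81]
force: [0.2, -0.2, 0.1]
grip_width: 0.0511
finger_force: 0.0
```

```bash
python3 - <<'E'
from h import *
s=cam('side');t=cam('top')
def c(im,u,v,w,h,W,H): return cv2.resize(im[v:v+h,u:u+w],(W,H),interpolation=cv2.INTER_CUBIC)
save('c5',np.hstack([c(s['image'],290,150,90,80,400,356),c(t['image'],270,125,90,80,400,356)]))
R=np.array([[.9457,.325],[-.325,.9457]])
# core long axis in plate frame, predicted ends for reference
for nm,xs in (('pred42',42),('orig27',27)):
    print(nm,[np.round((np.array(proj(t,[*(np.array([.5668,.0459])+R@np.array([xs,y])/1000),.079]))-[270,125])*4.444) for y in(70,-70)])
E
```

```text
pred42 [array([113., 116.]), array([364., 210.])]
orig27 [array([103., 142.]), array([354., 237.])]
```

View pics/c5.png

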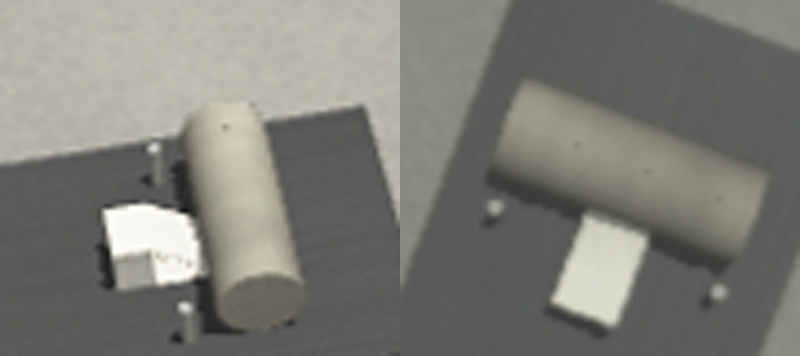

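The core has moved 6.2 px uphill (about 15 mm), straight within about 0.5°, and rests on the chock alone, clear of both pins. I'll check that it is still and hand in.

Request:
arm_command([
  [[0, 0, 0], 0, -0.2],
  [[0, 0, 0], 0, -0.2],
  [[0, 0, 0], 0, -0.2],
  [[0, 0, 0], 0, -0.2],
  [[0, 0, 0], 0, -0.2],
  [[0, 0, 0], 0, -0.2],
  [[0, 0, 0], 0, -0.2],
  [[0, 0, 0], 0, -0.2],
])

```text
clock: 12.85
position: [0.4718, 0.2344, 0.1629]
tool_rot: [3.142, -0.0, 2.81]
force: [-0.1, 0.1, -0.0]
grip_width: 0.0514
finger_force: 0.0
```

```bash
python3 - <<'E'
from h import *
a=cv2.imread('pics/c5.png')[:,:,::-1].astype(int)
s=cam('side');t=cam('top')
def c(im,u,v,w,h,W,H): return cv2.resize(im[v:v+h,u:u+w],(W,H),interpolation=cv2.INTER_CUBIC)
b=np.hstack([c(s['image'],290,150,90,80,400,356),c(t['image'],270,125,90,80,400,356)]).astype(int)
d=abs(a-b).max(2);n=(d>25).sum();print(d.max(),n)
if n<500: print(ticket.job_done())
E
```

```text
5 0
the job is handed in; nothing more can be done
None
```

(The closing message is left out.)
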